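# Rack the drying plate and drop the gate latch

### The job

Put the plywood drying plate with the painted model parts away in the drying stand: lower it squarely over the steel rod, all the way down onto the grey collar before you let go, while the gate is still standing open. Then shut the gate, lifting the pivoting latch bar over the yellow striker (pressing the red thumb pad down raises its nose) and letting it drop into the catch, so that the gate stays latched. Leave the thinner bottle and the paint jars where they are.

Things in the scene. Friction and masses are not known exactly. Their poses are not given: they have to be found in the camera images.
- hub (a point): Middle of the loose drying plate's orange hub, 40 mm above its underside, 20 mm below its top. Plywood plate 130 x 130 x 10 mm with an upright hub 36 x 36 x 50 mm (part 60 mm tall, about 0.22 kg); an 18 mm square hole goes right through. x, y axes square to the sides; z up. Sage-green model pieces at most 6 mm tall lie near the corners. Starts flat on the bench; quarter turns are equivalent.
- seat (a point): Centre of the top of the grey collar (72 mm across) at the rod's foot in the fixed stand, 35 mm above the bench: the plate's underside rests here. Stand axes: -x towards the gate (front), +y towards its hinge. Wall and gate tops are at 62 mm. Inner faces from the rod axis: back 92, sides 88, shut gate 84 mm: the plate must lie square to the walls within about 12 degrees.
- rod_top (a point): Top of the vertical steel rod, 12 mm in diameter with a tapered tip, 105 mm above the bench, straight above the seat. When the plate is fully down the rod stands 10 mm out of the hub.
- gate (a joint): Gate angle in rad: 0 shut, grows as it swings outward to the stand's -x, at most 1.2. Light friction: it stays where left. At 0 it reaches 161 mm from gate_hinge along the stand's -y; 8 mm thick, 14 to 62 mm above the bench. With the latch bar down, the bar runs against the striker and stops the gate ajar at about 0.12.
- gate_hinge (a point): Point on the vertical hinge axis of the gate, 56 mm above the bench. Axes turn with the gate: -y runs along the gate to its free end, -x out of its outer face.
- latch (a joint): Angle of the latch bar on the gate in rad: 0 level, bar down; grows as its nose rises, at most 0.5. It falls back by its own weight, no spring: about 0.4 N on the pad raises it. The nose clears the striker above about 0.22.
- thumb_pad (a point): Centre of the top of the red pad on the bar's tail, 34 mm out from x 24 mm along the gate. Bar down: 53 mm above the bench, 58 mm from the hinge axis along the gate, 32 mm out from its middle plane; 52 mm from the pivot. Press it 12 to 24 mm down. The bar's front face, 10 mm higher than the pad, stands 17 mm behind this point, towards the gate: push on it to shut the gate with the pad held down.
- bar_nose (a point): Tip of the nose of the dark steel latch bar, the end that drops into the catch; 56 mm above the bench with the bar down. The bar is 160 mm long, 14 mm tall, 8 mm thick; its pivot is on the gate's outer face, 110 mm from the hinge axis, 56 mm above the bench.
- catch (a point): Where the bar's underside lies when latched: the slot behind the yellow striker, on the gate post at the stand's end away from the hinge, 49 mm above the bench. The striker is an upright tooth 20 mm wide, 8 mm thick, its top 62 mm above the bench, its middle 13 mm in front (stand -x) of this point.
- thinner_mid (a point): Middle of the white thinner bottle (58 mm across, 105 mm tall), a bystander standing on the bench.
- jar_green_mid (a point): Middle of the green-lidded paint jar (54 mm across, 60 mm tall), a bystander standing on the bench.
- jar_blue_mid (a point): Middle of the blue-lidded paint jar (54 mm across, 60 mm tall), a bystander standing on the bench.
There are look-alikes about, which are no part of the job. Leave any purple look-alike of the part that bears hub alone.

How it is judged:
By the outcome, as a careful person would: the job done as asked, in the order asked, and still so for the second after the job is handed in, with the robot touching nothing.
It also fails if it takes over 64 s, if anything falls off the work surface, if the arm or the gripper's body presses on something with over 40 N, if the wrist force passes 120 N, or if a joint passes its speed limit or range.

### The arm

A 6-joint arm with a two-finger parallel gripper is mounted at the origin on the work surface. World frame = base frame: x ahead of the robot, y to its left, z up, the work surface at z = 0. Lengths are in m, angles in degrees, forces in N, time in s.
With the tool pointing down it reaches from about 0.375 to 0.9 m from the base axis. Payload 3.1 kg.
Tool frame: the origin (TCP) lies between the finger pads; the fingertips stand 22 mm ahead of it and the grasp point (between the pads) lies 3 mm ahead of it; z points along the fingers, y is the line along which they close (so a half turn about z gives the same grasp; the last joint's range is limited). The gripper opens to 87 mm and grips with 3 to 60 N. Pads are 19 mm wide; open, the fingers measure 117 mm over their backs; the gripper's body (75 mm by 190 mm) begins 51 mm behind the grasp point.
Start: joints at [-81.274, 30.224, 82.088, -0, 67.689, -10.227], TCP at [0.203, -0.591, 0.245] pointing down, gripper open.
Joint ranges: [-176.69, 176.69], [-43.24, 126.21], [12.49, 139.97], [-82, 262], [0, 151.66], [-163.58, 163.58]. Speed limits (degrees/s): [159.86, 159.86, 180, 180, 180, 180].

### API

Orientations are given as a 3x3 rotation matrix whose columns are the frame's x, y, z axes.
In Python, from rig import bot, capture, search_frame, outline_of, spot_point gives the robot as it stands.
- The arm moves only by the tool jog_arm, never from a script. Its argument "rows" is text: rows parted by semicolons, each of 7 numbers parted by spaces: the opening, from 0 (shut) to 1 (fully open), then the shift along the tool's x, y, z as a fraction of full scale, then the turn, a rotation vector about the tool's x, y, z as a fraction of full scale. A call has 1 to 20 rows; each row is the pose to reach, as a shift and turn from the pose commanded when the call began, along the tool's axes at that moment; what a row does not reach only later rows make up. Full scale, the value 1, is 0.5 m for a shift and pi/4 rad for a turn. A row lasts 1/12 s, in which the tool goes at most 41.7 mm and 7.16 degrees, less where a joint would pass 70% of its speed; a pose out of reach is approached as far as the arm can. A call with a number of a shift or a turn outside -1 to 1 is refused whole. A call with a gripper value outside its range is refused whole. The fingers move at their own pace and stop on an object; the grip force is fixed at half the most. Time passes only in rows, so rows that repeat a pose let the fingers close. It gives the time, the measured TCP pose, the force, the opening and the grip force at its end, in the units of the state.
- bot.read_state(): the state, without advancing time (a new reading comes with each control period).
- capture(name): name is "scene" or "top"; returns a dict with "pixels" (480x640x3 uint8, red, green, blue), "fx", "fy", "cx", "cy" (pixels), "distortion" ([k1, k2, p1, p2, k3] as OpenCV has them; the pictures are not rectified), "R" (3x3) and "t" (3): a world point X has camera coordinates R X + t. Camera axes: x right, y down, z forward; pixel columns grow to the right and rows downward; lengths in m; the calibration is good to about 2 mm. A picture is of the moment at which its call begins. There is no depth.
- bot.hand_in(): hands the job in; it is judged then, once.
Trained networks look in a picture, given as the dict that the camera call returned (one of the last four; its "shot" number tells which), for a name from the list of things; names that differ only in an ending like _2 or _b are one class to them, and where a whole thing is asked for, a point or a joint stands for the part that bears it (a point fixed in the world has none). Each returns a list of dicts, best first, with "conf" (0 to 1); they miss things now and then, are a little off and sometimes report something else, mostly with a low value. They report only what shows in the picture. A call takes as long as a camera call. They do not tell look-alikes from the thing itself.
- search_frame(label, picture): "point" ([x, y, z] in m, in world coordinates, good to about 4 mm: the middle of the surface that is visible of it).
- outline_of(label, picture): "region" (480x640 bool, what is visible of it).
- spot_point(label, picture): "point" ([x, y, z] in m, in world coordinates, good to about 4 mm: a listed point, or the origin of a listed thing).
The state is a dict: "time_s": time; "joint_positions": joint angles; "qvel": joint speeds; "tau": joint torques, N m; "position": TCP position; "tcp_rot": TCP orientation; "force": force on the tool from outside, world axes, zero at the start; "moment": the same for the moment, N m; "opening": opening from 0.0 (shut) to 1.0 (fully open); "grasp_force": force on a finger pad.
Only numpy, scipy, OpenCV 4.12 (cv2) and the standard library are available. Lean on these libraries where they do the work, as an engineer would, in place of code of your own. Each camera call takes 0.05 s, during which the arm holds its last target. There are 200 camera calls.

## Working session

There is one attempt and no reset: what is moved stays moved. The work goes in short steps, Python scripts to look and compute and a tool call to move; the robot and the scene stay as the last step left them, time stands still between calls to the robot, and variables do not carry over. Pictures are saved under pics/ and viewed, at most 10 in all, crops included, and the job is handed in when it is done.

Besides the shell and the picture viewer there is one more tool, called after ">>>" in YAML: its name, and indented under it one key for each argument. jog_arm: Moves the arm, as the interface text tells. Its arguments: {"type":"object","properties":{"rows":{"type":"string"}},"required":["rows"]}

```bash
mkdir -p pics; cat > h.py <<'E'
import numpy as np, cv2
from rig import bot, capture, search_frame, outline_of, spot_point
def save(p,n,crop=None,s=1):
    im=p["pixels"][:,:,::-1]
    if crop: im=im[crop[1]:crop[3],crop[0]:crop[2]]
    cv2.imwrite("pics/"+n,cv2.resize(im,None,fx=s,fy=s,interpolation=cv2.INTER_CUBIC))
def K(p): return np.array([[p["fx"],0,p["cx"]],[0,p["fy"],p["cy"]],[0,0,1.]])
def px(p,X):
    X=np.atleast_2d(X).astype(float)
    return cv2.projectPoints(X,cv2.Rodrigues(np.array(p["R"]))[0],np.array(p["t"],float),K(p),np.array(p["distortion"],float))[0][:,0]
def ray(p,uv):
    u=cv2.undistortPoints(np.array([[uv]],float),K(p),np.array(p["distortion"],float))[0,0]
    R=np.array(p["R"]);d=R.T@np.array([u[0],u[1],1]);return -R.T@np.array(p["t"]),d/np.linalg.norm(d)
def atz(p,uv,z):
    c,d=ray(p,uv);return c+d*(z-c[2])/d[2]
def tri(a):
    A=np.zeros((3,3));b=np.zeros(3)
    for p,uv in a:
        c,d=ray(p,uv);M=np.eye(3)-np.outer(d,d);A+=M;b+=M@c
    return np.linalg.solve(A,b)
E
python3 - <<'E'
from h import *
a=capture("scene");b=capture("top")
save(a,"s1.png");save(b,"t1.png")
for n in "hub seat rod_top gate_hinge thumb_pad bar_nose catch thinner_mid jar_green_mid jar_blue_mid".split():
    for nm,p in (("s",a),("t",b)):
        for r in spot_point(n,p)[:3]:
            print(n,nm,round(r["conf"],2),np.round(r["point"],3),np.round(px(p,r["point"])[0]))
print(bot.read_state()["tcp_rot"])
E
```

```text
hub s 0.76 [ 0.552 -0.122  0.04 ] [245. 257.]
hub s 0.66 [ 0.44  -0.333  0.038] [175. 233.]
hub t 0.83 [ 0.558 -0.12   0.038] [406. 249.]
hub t 0.75 [ 0.44  -0.337  0.041] [512. 308.]
seat s 0.93 [0.544 0.18  0.034] [359. 254.]
seat s 0.38 [0.435 0.432 0.054] [445. 220.]
seat t 0.57 [0.545 0.181 0.031] [265. 252.]
seat t 0.52 [0.674 0.22  0.051] [247. 191.]
seat t 0.21 [0.436 0.432 0.054] [141. 302.]
rod_top s 0.88 [0.543 0.177 0.104] [359. 233.]
rod_top t 0.72 [0.544 0.179 0.106] [261. 251.]
gate_hinge s 0.55 [0.584 0.059 0.055] [314. 259.]
gate_hinge t 0.96 [0.583 0.062 0.059] [321. 235.]
thumb_pad s 0.81 [0.653 0.056 0.053] [313. 279.]
thumb_pad t 0.69 [0.654 0.055 0.054] [325. 201.]
bar_nose s 0.64 [0.777 0.137 0.058] [349. 315.]
bar_nose t 0.9 [0.778 0.135 0.054] [288. 143.]
catch s 0.95 [0.674 0.225 0.055] [382. 283.]
catch t 0.87 [0.676 0.223 0.049] [246. 190.]
thinner_mid s 0.67 [0.434 0.431 0.054] [444. 220.]
thinner_mid s 0.17 [ 0.758 -0.236  0.028] [189. 321.]
thinner_mid t 0.86 [0.435 0.428 0.053] [143. 302.]
jar_green_mid s 0.88 [ 0.753 -0.235  0.029] [190. 319.]
jar_green_mid t 0.69 [ 0.754 -0.232  0.03 ] [459. 160.]
jar_blue_mid s 0.92 [0.677 0.45  0.035] [471. 286.]
jar_blue_mid s 0.52 [0.586 0.062 0.058] [315. 259.]
jar_blue_mid t 0.78 [0.676 0.452 0.029] [142. 190.]
[[ 9.45781052e-01  3.24804866e-01  2.89522139e-06]
 [ 3.24804866e-01 -9.45781052e-01 -2.93511801e-05]
 [-6.79516060e-06  2.87001720e-05 -1.00000000e+00]]
```

```bash
ls pics
```

```text
s1.png
t1.png
```

View pics/s1.png

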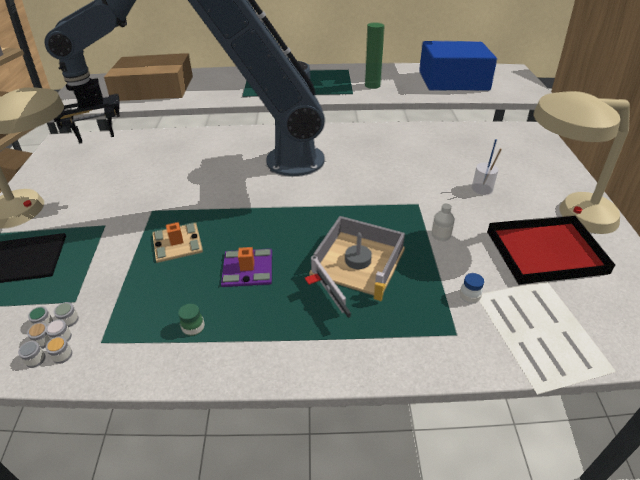

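View pics/t1.png

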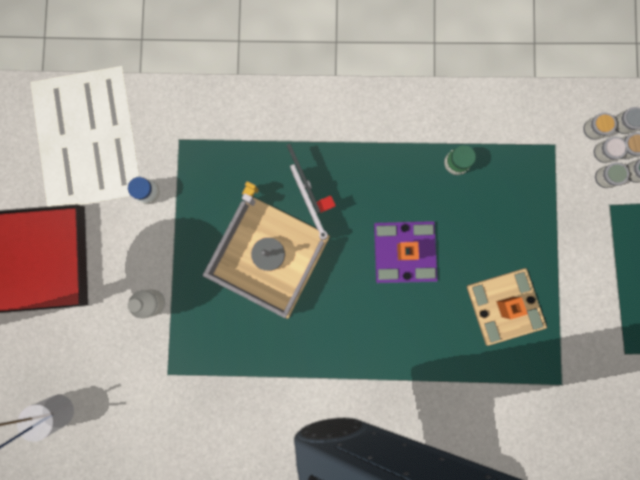

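The real plate is the plywood one at scene (175,240) / top (512,308). The look-alike is the purple plate at scene (245,265) / top (406,250), which I'll leave alone. The stand is at top (268,253), with the gate open. Next is a close crop.

```bash
python3 - <<'E'
from h import *
a=capture("scene");b=capture("top")
im=b["pixels"][:,:,::-1]
A=cv2.resize(im[140:325,200:340],None,fx=3,fy=3,interpolation=cv2.INTER_CUBIC)
B=cv2.resize(im[260:355,460:555],None,fx=4,fy=4,interpolation=cv2.INTER_CUBIC)
C=np.zeros((555,800,3),np.uint8);C[:,:420]=A;C[:380,420:]=B
cv2.imwrite("pics/c1.png",C)
for p,nm in((a,"s"),(b,"t")):
  for r in outline_of("hub",p)[:3]:
    m=r["region"].astype(np.uint8);c=max(cv2.findContours(m,0,1)[0],key=cv2.contourArea)[:,0]
    P=np.array([atz(p,tuple(map(float,q)),0.01)[:2] for q in c],np.float32)
    print(nm,round(r["conf"],2),m.sum(),cv2.minAreaRect(P))
# orange hub
for p,nm in((a,"s"),(b,"t")):
  h=cv2.cvtColor(p["pixels"],cv2.COLOR_RGB2HSV)
  m=((h[...,0]<13)&(h[...,1]>190)).astype(np.uint8)
  n,l,st,ce=cv2.connectedComponentsWithStats(m)
  print(nm,[(st[i].tolist(),ce[i].round(1)) for i in range(1,n) if st[i,4]>60])
E
```

```text
s 0.79 1498 ((0.4348693788051605, -0.33642444014549255), (0.16505974531173706, 0.13600003719329834), 18.060020446777344)
s 0.6 1798 ((0.5512266159057617, -0.12004716694355011), (0.1510169357061386, 0.13107377290725708), 2.0938355922698975)
t 0.84 3540 ((0.5557135343551636, -0.12160126119852066), (0.1301788091659546, 0.13017472624778748), 1.732326626777649)
t 0.63 3949 ((0.44242021441459656, -0.33480578660964966), (0.13300099968910217, 0.133951336145401), 17.806406021118164)
t 0.38 686 ((0.7611284852027893, -0.24088600277900696), (0.055879686027765274, 0.07260272651910782), 44.70331573486328)
s [([497, 224, 106, 50, 1796], array([552.3, 247.2])), ([306, 275, 13, 9, 72], array([312. , 278.7]))]
t [([0, 239, 38, 54, 904], array([ 12.4, 265.8])), ([500, 301, 10, 15, 84], array([504.1, 308.1])), ([512, 303, 10, 12, 77], array([516.5, 308.2]))]
```

View pics/c1.png

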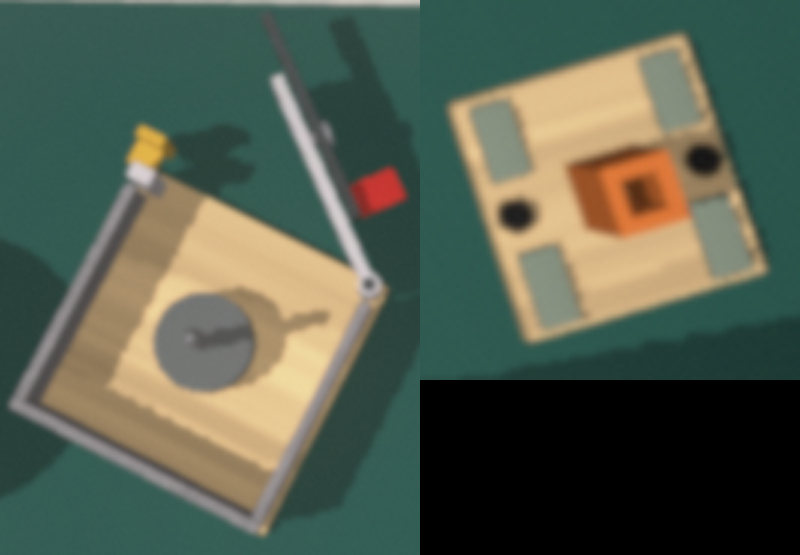

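The crop shows the plywood plate with its corners at crop (685,35), (448,105), (530,343) and (767,270), and the hub hole at (645,195). The stand has its wall-top corners at (14,404) and (262,524), the hinge at (368,285), the post at (141,174) and the rod tip at (190,338). The gate is open and the red pad is at (380,190).

```bash
python3 - <<'E'
from h import *
b=capture("top");a=capture("scene")
pl=lambda x,y,z:atz(b,(460+(x-420)/4-.4,260+y/4-.4),z)
st=lambda x,y,z:atz(b,(200+x/3-.33,140+y/3-.33),z)
P=np.array([pl(x,y,.01) for x,y in((685,35),(448,105),(530,343),(767,270))])
print("plate c",P.mean(0).round(4),"hub",pl(645,195,.06).round(4))
ang=lambda v:round(float(np.degrees(np.arctan2(v[1],v[0]))),1)
print([ang(P[(i+1)%4]-P[i]) for i in range(4)],[np.linalg.norm(P[(i+1)%4]-P[i]).round(3) for i in range(4)])
W=[st(*q,.062) for q in((14,404),(262,524),(368,285),(141,174))]
print("stand",[ang(W[(i+1)%4]-W[i]) for i in range(4)],[np.linalg.norm(W[(i+1)%4]-W[i]).round(3) for i in range(4)],np.round(W,4))
print("rod",st(190,338,.105).round(4),"collar",st(205,342,.035).round(4),"pad",st(380,190,.053).round(4), "nose",st(266,14,.063).round(4),"gate ang",ang(st(278,78,.062)-st(368,285,.062)))
E
```

```text
plate c [ 0.4422 -0.3367  0.01  ] hub [ 0.4416 -0.3368  0.06  ]
[107.8, -161.4, -71.5, 18.0] [np.float64(0.132), np.float64(0.131), np.float64(0.131), np.float64(0.129)]
stand [-114.2, -22.7, 65.0, 153.2] [np.float64(0.19), np.float64(0.179), np.float64(0.177), np.float64(0.182)] [[0.4958 0.3011 0.062 ]
 [0.418  0.1276 0.062 ]
 [0.5832 0.0587 0.062 ]
 [0.6578 0.2191 0.062 ]]
rod [0.5419 0.1756 0.105 ] collar [0.5425 0.1737 0.035 ] pad [0.6512 0.0517 0.053 ] nose [0.7733 0.1345 0.063 ] gate ang 24.6
```

>>> jog_arm:
  rows: "0.65 0.3 -0.16 0.12 0 0 0;0.65 0.616 -0.328 0.25 0 0 0.018;0.65 0.616 -0.328 0.25 0 0 0.018;0.65 0.616 -0.328 0.25 0 0 0.018;0.65 0.616 -0.328 0.25 0 0 0.018;0.65 0.616 -0.328 0.25 0 0 0.018;0.65 0.616 -0.328 0.25 0 0 0.018;0.65 0.616 -0.328 0.25 0 0 0.018;0.65 0.616 -0.328 0.25 0 0 0.018;0.65 0.616 -0.328 0.25 0 0 0.018;0.65 0.616 -0.328 0.25 0 0 0.018;0.65 0.616 -0.328 0.25 0 0 0.018"

```text
time_s: 2.4
position: [0.4413, -0.3365, 0.1198]
tcp_rot: [[0.95, 0.312, 0.0], [0.312, -0.95, -0.001], [-0.0, 0.001, -1.0]]
force: [-0.5, -0.1, -0.3]
opening: 0.649
grasp_force: 0.0
```

>>> jog_arm:
  rows: "0.65 0 0 0.05 0 0 0;0.65 0 0 0.1 0 0 0;0.65 0 0 0.13 0 0 0;0.65 0 0 0.148 0 0 0;0.65 0 0 0.148 0 0 0;0.65 0 0 0.148 0 0 0;0.2 0 0 0.148 0 0 0;0.2 0 0 0.148 0 0 0;0.2 0 0 0.148 0 0 0;0.2 0 0 0.148 0 0 0;0.2 0 0 0.148 0 0 0;0.2 0 0 0.148 0 0 0;0.2 0 0 0.148 0 0 0;0.2 0 0 0.148 0 0 0"

```text
time_s: 3.57
position: [0.4412, -0.3359, 0.0463]
tcp_rot: [[0.95, 0.312, 0.0], [0.312, -0.95, -0.0], [0.0, 0.0, -1.0]]
force: [-1.3, 0.4, 6.4]
opening: 0.411
grasp_force: 30.0
```

>>> jog_arm:
  rows: "0.2 0 0 -0.05 0 0 0;0.2 0 0 -0.12 0 0 0;0.2 0 0 -0.2 0 0 0;0.2 0 0 -0.27 0 0 0;0.2 0.03 -0.06 -0.308 0 0 -0.05;0.2 0.07 -0.13 -0.308 0 0 -0.13;0.2 0.11 -0.2 -0.308 0 0 -0.22;0.2 0.15 -0.27 -0.308 0 0 -0.31;0.2 0.19 -0.34 -0.308 0 0 -0.4;0.2 0.23 -0.41 -0.308 0 0 -0.48;0.2 0.27 -0.48 -0.308 0 0 -0.56;0.2 0.31 -0.55 -0.308 0 0 -0.64;0.2 0.35 -0.62 -0.308 0 0 -0.72;0.2 0.39 -0.69 -0.308 0 0 -0.8;0.2 0.43 -0.76 -0.308 0 0 -0.88;0.2 0.465 -0.825 -0.308 0 0 -0.94;0.2 0.495 -0.875 -0.308 0 0 -1;0.2 0.514 -0.912 -0.308 0 0 -1;0.2 0.514 -0.912 -0.308 0 0 -1;0.2 0.514 -0.912 -0.308 0 0 -1"

```text
time_s: 5.23
position: [0.5425, 0.1786, 0.1988]
tcp_rot: [[0.449, 0.893, -0.001], [0.893, -0.449, -0.001], [-0.001, -0.001, -1.0]]
force: [-0.2, -0.2, -2.1]
opening: 0.409
grasp_force: 30.0
```

```bash
python3 - <<'E'
from h import *
a=capture("scene");b=capture("top")
for n in ["hub","rod_top","seat"]:
    for nm,p in (("s",a),("t",b)):
        for r in spot_point(n,p)[:2]: print(n,nm,round(r["conf"],2),np.round(r["point"],4))
im=a["pixels"][150:300,270:450,::-1];jm=b["pixels"][130:330,170:350,::-1]
A=cv2.resize(im,None,fx=2.2,fy=2.2,interpolation=2);B=cv2.resize(jm,None,fx=2.2,fy=2.2,interpolation=2)
C=np.zeros((440,A.shape[1]+B.shape[1],3),np.uint8);C[:A.shape[0],:A.shape[1]]=A;C[:B.shape[0],A.shape[1]:]=B
cv2.imwrite("pics/c2.png",C);s=bot.read_state();print(s["position"],s["tcp_rot"],s["joint_positions"])
E
```

```text
hub s 0.97 [0.5434 0.1797 0.1879]
hub s 0.72 [ 0.5527 -0.1217  0.039 ]
hub t 0.72 [ 0.5551 -0.1213  0.0394]
hub t 0.38 [0.4355 0.4315 0.0521]
rod_top s 0.75 [0.5847 0.0582 0.0573]
rod_top s 0.55 [0.5447 0.1748 0.1036]
rod_top t 0.31 [0.5834 0.0615 0.0608]
seat s 0.82 [0.5429 0.1791 0.0317]
[0.54333658 0.17649372 0.19960323] [[ 4.53045992e-01  8.91487141e-01 -7.92271721e-05]
 [ 8.91487136e-01 -4.53045998e-01 -1.03921286e-04]
 [-1.28538044e-04 -2.35488825e-05 -9.99999991e-01]] [ 6.79443435e+00  2.93332285e+01  9.25431156e+01 -6.32966550e-03
  5.81288680e+01  3.37370573e+01]
```

View pics/c2.png

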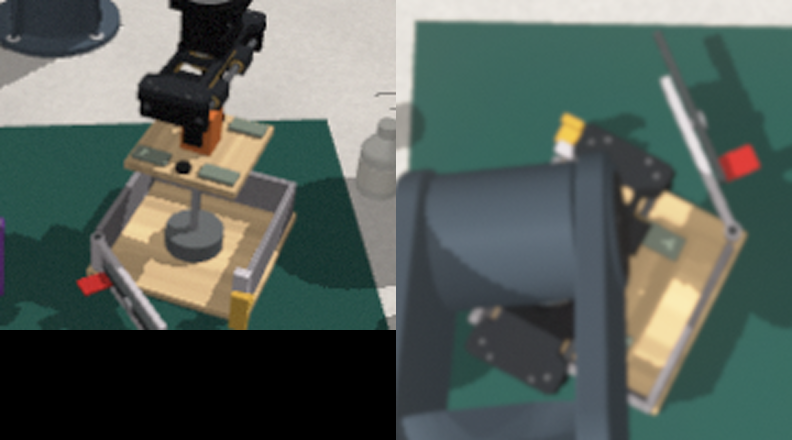

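The plate is held square above the stand, and the rod is visible below it at crop (195,210). I'll zoom in on the rod in the two earlier pictures for a precise axis.

```bash
python3 - <<'E'
from h import *
s=cv2.imread("pics/s1.png");t=cv2.imread("pics/t1.png");a=capture("scene")
A=[cv2.resize(i,None,fx=8,fy=8,interpolation=2) for i in (s[222:282,335:383],t[225:285,240:290])]
cv2.imwrite("pics/c3.png",np.hstack(A))
# rod edges in present picture
g=a["pixels"].astype(int)
for r in (236,240,244): print(r,g[r,350:370].sum(1)//3)
E
```

```text
236 [125 122 118 114 114 110 102  89  87  89  87  91  93  93 101 105 103 101
 105 109]
240 [116 119 119 122 124 124 110  92  84  81  81 110 126 124 125 125 124 120
 115 110]
244 [171 176 177 181 165 141 120  94  87  86  92 112 119 118 117 118 119 119
 120 123]
```

View pics/c3.png

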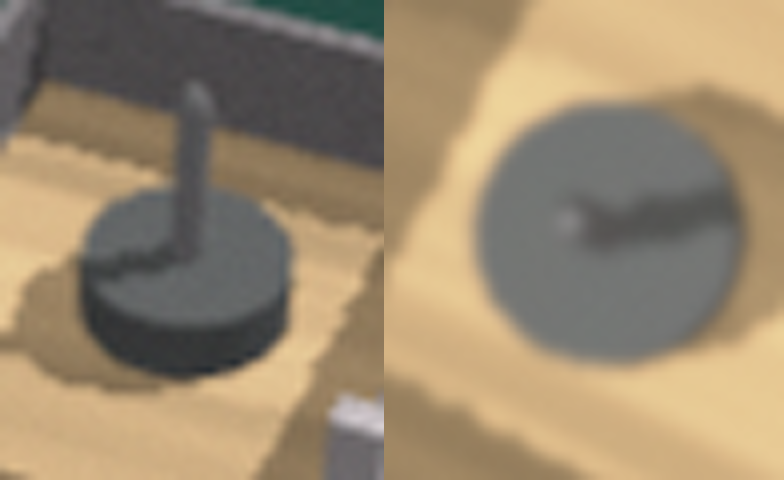

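Zoom: the rod tip is at left (198,86) and right (571,222). The collar top is centred at left (186,256) and right (610,232).

```bash
python3 - <<'E'
from h import *
a=capture("scene");b=capture("top")
T=((359.3,232.3),(262.9,252.3));C=((357.8,253.5),(267.8,253.6))
for n,(u,v),z in(("tip",T,.105),("collar",C,.035)):
    print(n,tri([(a,u),(b,v)]).round(4),atz(a,u,z).round(4),atz(b,v,z).round(4))
s=bot.read_state();print(s["position"])
f=lambda x,y,z:atz(a,(270+x/2.2-.3,150+y/2.2-.3),z)
print("plate mid",((f(125,163,.1636)+f(273,130,.1636))/2).round(4))
E
```

```text
tip [0.5419 0.1768 0.1061] [0.5404 0.178  0.105 ] [0.542  0.1758 0.105 ]
collar [0.5427 0.1755 0.0339] [0.5438 0.1767 0.035 ] [0.5426 0.1741 0.035 ]
[0.54336554 0.17697155 0.19962194]
plate mid [0.5488 0.1787 0.1636]
```

>>> jog_arm:
  rows: "0.2 0.001 0 0.03 0 0 -0.04;0.2 0.001 0 0.06 0 0 -0.04;0.2 0.001 0 0.075 0 0 -0.04;0.2 0.001 0 0.09 0 0 -0.04;0.2 0.001 0 0.1 0 0 -0.04;0.2 0.001 0 0.11 0 0 -0.04;0.2 0.001 0 0.12 0 0 -0.04;0.2 0.001 0 0.13 0 0 -0.04;0.2 0.001 0 0.13 0 0 -0.04"

```text
time_s: 6.53
position: [0.5431, 0.1778, 0.1337]
tcp_rot: [[0.423, 0.906, -0.001], [0.906, -0.423, -0.0], [-0.001, -0.001, -1.0]]
force: [0.3, -0.7, -3.1]
opening: 0.411
grasp_force: 30.0
```

>>> jog_arm:
  rows: "0.2 0 0 0.02 0 0 0;0.2 0 0 0.04 0 0 0;0.2 0 0 0.06 0 0 0;0.2 0 0 0.075 0 0 0;0.2 0 0 0.088 0 0 0;0.2 0 0 0.096 0 0 0;0.2 0 0 0.1 0 0 0;0.2 0 0 0.104 0 0 0;0.2 0 0 0.107 0 0 0;0.2 0 0 0.107 0 0 0"

```text
time_s: 7.37
position: [0.5438, 0.1779, 0.0814]
tcp_rot: [[0.423, 0.906, 0.001], [0.906, -0.423, 0.0], [0.0, 0.001, -1.0]]
force: [0.4, -0.0, -3.0]
opening: 0.411
grasp_force: 30.0
```

>>> jog_arm:
  rows: "0.2 0 0 0.001 0 0 0;0.2 0 0 0.002 0 0 0;0.2 0 0 0.003 0 0 0;0.2 0 0 0.003 0 0 0"

```text
time_s: 7.7
position: [0.5439, 0.1779, 0.0813]
tcp_rot: [[0.423, 0.906, 0.001], [0.906, -0.423, 0.0], [0.001, 0.001, -1.0]]
force: [-1.7, -0.5, 7.8]
opening: 0.407
grasp_force: 30.0
```

>>> jog_arm:
  rows: "0.65 0 0 0 0 0 0;0.65 0 0 0 0 0 0;0.65 0 0 0 0 0 0;0.65 0 0 0 0 0 0;0.65 0 0 0 0 0 0;0.65 0 0 0 0 0 0;0.65 0 0 -0.03 0 0 0;0.65 0 0 -0.08 0 0 0;0.65 0 0 -0.15 0 0 0;0 0 0 -0.22 0 0 0;0 0 0 -0.24 0 0 0;0 0 0 -0.24 0 0 0"

```text
time_s: 8.7
position: [0.5457, 0.1783, 0.2029]
tcp_rot: [[0.423, 0.906, 0.008], [0.906, -0.423, 0.001], [0.004, 0.007, -1.0]]
force: [0.8, -0.4, -0.6]
opening: 0.504
grasp_force: 0.0
```

```bash
python3 - <<'E'
from h import *
a=capture("scene");b=capture("top")
save(a,"s2.png",(270,190,450,330),3)
for n in ["hub","thumb_pad","gate_hinge","bar_nose","catch"]:
    for nm,p in (("s",a),("t",b)):
        for r in spot_point(n,p)[:2]: print(n,nm,round(r["conf"],2),np.round(r["point"],4))
s=bot.read_state();print(s["position"],s["joint_positions"])
E
```

```text
hub s 0.78 [ 0.5525 -0.1249  0.0392]
hub s 0.69 [0.5444 0.18   0.0738]
hub t 0.79 [0.5401 0.1805 0.0773]
hub t 0.71 [ 0.5579 -0.1199  0.0422]
thumb_pad s 0.65 [0.6516 0.0592 0.0526]
thumb_pad t 0.57 [0.6539 0.0526 0.0555]
thumb_pad t 0.22 [0.4368 0.4315 0.0533]
gate_hinge s 0.65 [0.5837 0.0585 0.0545]
gate_hinge s 0.45 [0.5426 0.1764 0.0765]
gate_hinge t 0.6 [0.5858 0.0615 0.0589]
bar_nose s 0.8 [0.7794 0.1378 0.0529]
bar_nose t 0.91 [0.7758 0.1349 0.0568]
catch s 0.84 [0.6741 0.2266 0.0519]
catch s 0.19 [ 0.7567 -0.2364  0.0319]
catch t 0.89 [0.6749 0.2235 0.0513]
[0.5433601  0.17784392 0.1990602 ] [6.92792091e+00 2.94207306e+01 9.24772066e+01 1.18937059e-03
 5.81527111e+01 3.19860151e+01]
```

View pics/s2.png

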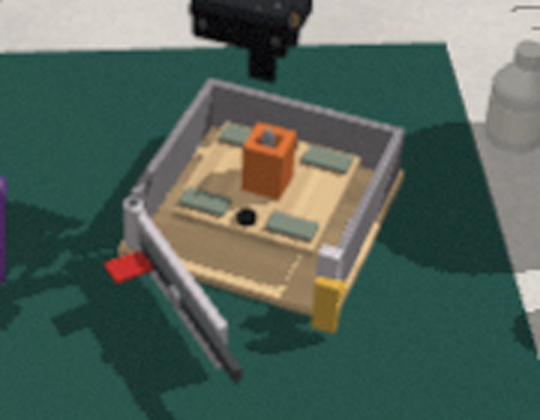

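Seated: the plate lies flat on the collar, the rod stands out of the hub (crop 268,135), and the gate is still open. Next I'll move above the red pad.

>>> jog_arm:
  rows: "0 -0.03 0.07 0 0 0 -0.15;0 -0.06 0.14 0 0 0 -0.3;0 -0.09 0.21 0 0 0 -0.45;0 -0.12 0.27 0 0 0 -0.6;0 -0.135 0.297 0.03 0 0 -0.75;0 -0.135 0.297 0.08 0 0 -0.9;0 -0.135 0.297 0.118 0 0 -1;0 -0.135 0.297 0.118 0 0 -1;0 -0.135 0.297 0.118 0 0 -1;0 -0.135 0.297 0.118 0 0 -1;0 -0.135 0.297 0.118 0 0 -1"

```text
time_s: 10.22
position: [0.6505, 0.0542, 0.1422]
tcp_rot: [[-0.341, 0.94, 0.003], [0.94, 0.341, -0.0], [-0.001, 0.003, -1.0]]
force: [-0.5, 0.4, -0.6]
opening: 0.004
grasp_force: 0.0
```

>>> jog_arm:
  rows: "0 0 0 0.04 0 0 -0.1;0 0 0 0.08 0 0 -0.1;0 0 0 0.11 0 0 -0.1;0 0 0 0.13 0 0 -0.1;0 0 0 0.14 0 0 -0.1;0 0 0 0.15 0 0 -0.1;0 0 0 0.158 0 0 -0.1;0 0 0 0.158 0 0 -0.1;0 0 0 0.158 0 0 -0.1"

```text
time_s: 10.97
position: [0.6497, 0.0538, 0.0621]
tcp_rot: [[-0.414, 0.91, 0.001], [0.91, 0.414, -0.0], [-0.0, 0.0, -1.0]]
force: [-1.0, -0.3, 0.3]
opening: 0.007
grasp_force: 0.2
```

```bash
python3 - <<'E'
from h import *
a=capture("scene");b=capture("top")
A=cv2.resize(a["pixels"][210:330,270:400,::-1],None,fx=3,fy=3,interpolation=2);B=cv2.resize(b["pixels"][130:250,230:360,::-1],None,fx=3,fy=3,interpolation=2)
cv2.imwrite("pics/c4.png",np.hstack([A,B]))
for n in ["bar_nose"]:
    for nm,p in (("s",a),("t",b)):
        for r in spot_point(n,p)[:2]: print(n,nm,round(r["conf"],2),np.round(r["point"],4))
s=bot.read_state();print(s["position"],s["joint_positions"],s["force"],s["tcp_rot"][0])
E
```

```text
bar_nose s 0.57 [0.7726 0.138  0.0834]
bar_nose s 0.24 [0.6544 0.0609 0.0375]
bar_nose t 0.46 [0.7753 0.133  0.0838]
[0.64966225 0.05378724 0.06206498] [-5.07131839e+00  4.54183405e+01  8.51467388e+01  1.07148727e-03
  4.93945472e+01 -2.95104448e+01] [-0.35683043 -0.83327288 -0.23302145] [-4.13715032e-01  9.10406161e-01  7.03146700e-04]
```

View pics/c4.png

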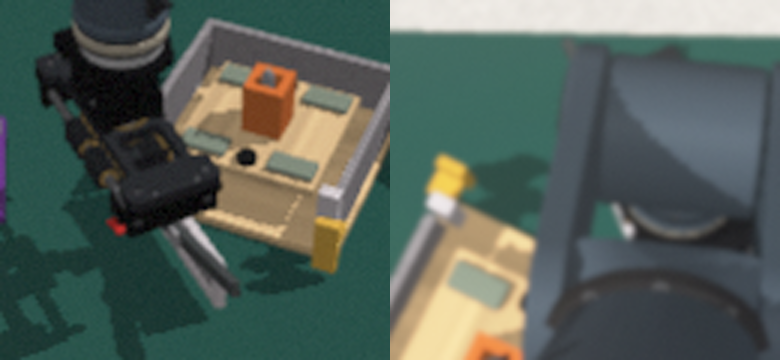

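The pad is pressed and the nose is raised to about 83 mm (left crop 235,290). Next I'll compute the closing arc.

```bash
cat > arc.py <<'E'
from h import *
import sys
c,z,phis=float(sys.argv[1])/1e3,float(sys.argv[2])/1e3,list(map(float,sys.argv[3:]))
s=bot.read_state();R=np.array(s["tcp_rot"]);p=np.array(s["position"]);y0=np.degrees(np.arctan2(R[1,0],R[0,0]))
H=np.array([.5838,.060])
for f in phis:
    r=np.radians(f);P=H+.057*np.array([np.cos(r),np.sin(r)])+c*np.array([np.sin(r),-np.cos(r)])
    d=R.T@(np.r_[P,z]-p)/.5
    print("0 %.3f %.3f %.3f 0 0 %.3f;"%(*d,-(f+90-y0)/45),end="")
E
python3 arc.py 25 60 24.5 24.5 26 28 30 32 34 36 38 40 42 44 46 48 50 52 52
```

```text
0 0.016 -0.001 0.004 0 0 -0.001;0 0.016 -0.001 0.004 0 0 -0.001;0 0.019 0.001 0.004 0 0 -0.035;0 0.023 0.002 0.004 0 0 -0.079;0 0.027 0.004 0.004 0 0 -0.124;0 0.031 0.005 0.004 0 0 -0.168;0 0.035 0.006 0.004 0 0 -0.212;0 0.040 0.007 0.004 0 0 -0.257;0 0.044 0.008 0.004 0 0 -0.301;0 0.048 0.008 0.004 0 0 -0.346;0 0.053 0.009 0.004 0 0 -0.390;0 0.057 0.009 0.004 0 0 -0.435;0 0.061 0.010 0.004 0 0 -0.479;0 0.066 0.010 0.004 0 0 -0.524;0 0.070 0.010 0.004 0 0 -0.568;0 0.074 0.009 0.004 0 0 -0.612;0 0.074 0.009 0.004 0 0 -0.612;
```

>>> jog_arm:
  rows: "0 0.008 0 0.004 0 0 0;0 0.016 -0.001 0.004 0 0 0;0 0.019 0.001 0.004 0 0 -0.035;0 0.023 0.002 0.004 0 0 -0.08;0 0.027 0.004 0.004 0 0 -0.125;0 0.031 0.005 0.004 0 0 -0.17;0 0.035 0.006 0.004 0 0 -0.21;0 0.04 0.007 0.004 0 0 -0.255;0 0.044 0.008 0.004 0 0 -0.3;0 0.048 0.008 0.004 0 0 -0.345;0 0.053 0.009 0.004 0 0 -0.39;0 0.057 0.009 0.004 0 0 -0.435;0 0.061 0.01 0.004 0 0 -0.48;0 0.066 0.01 0.004 0 0 -0.525;0 0.07 0.01 0.004 0 0 -0.57;0 0.074 0.009 0.004 0 0 -0.61;0 0.074 0.009 0.004 0 0 -0.61"

```text
time_s: 12.58
position: [0.6377, 0.0901, 0.0595]
tcp_rot: [[-0.788, 0.616, -0.001], [0.616, 0.788, 0.0], [0.001, -0.0, -1.0]]
force: [0.2, 0.1, 0.7]
opening: 0.001
grasp_force: 0.2
```

```bash
python3 - <<'E'
from h import *
a=capture("scene");b=capture("top")
A=cv2.resize(a["pixels"][210:330,270:400,::-1],None,fx=3,fy=3,interpolation=2);B=cv2.resize(b["pixels"][130:250,230:360,::-1],None,fx=3,fy=3,interpolation=2)
cv2.imwrite("pics/c5.png",np.hstack([A,B]))
H=np.array([.5838,.06])
for nm,p in (("s",a),("t",b)):
    for r in spot_point("bar_nose",p)[:2]:
        v=np.array(r["point"][:2])-H;print(nm,round(r["conf"],2),np.round(r["point"],4),"gate",np.degrees(np.arctan2(v[1],v[0]))+3.1)
print(bot.read_state()["force"])
E
python3 arc.py 24.5 60 52 54 56 58 59.5 61 62 63 64 64.5 65 65.5 66
```

```text
s 0.85 [0.7111 0.218  0.0869] gate 54.24173886971744
t 0.62 [0.71   0.2205 0.0862] gate 54.92228361559316
[-0.38410959  0.38352317  1.23252243]
0 0.000 0.001 -0.001 0 0 -0.002;0 0.004 0.002 -0.001 0 0 -0.047;0 0.008 0.004 -0.001 0 0 -0.091;0 0.012 0.005 -0.001 0 0 -0.136;0 0.015 0.006 -0.001 0 0 -0.169;0 0.019 0.007 -0.001 0 0 -0.202;0 0.021 0.007 -0.001 0 0 -0.225;0 0.023 0.008 -0.001 0 0 -0.247;0 0.025 0.008 -0.001 0 0 -0.269;0 0.026 0.009 -0.001 0 0 -0.280;0 0.027 0.009 -0.001 0 0 -0.291;0 0.028 0.009 -0.001 0 0 -0.302;0 0.029 0.009 -0.001 0 0 -0.314;
```

View pics/c5.png

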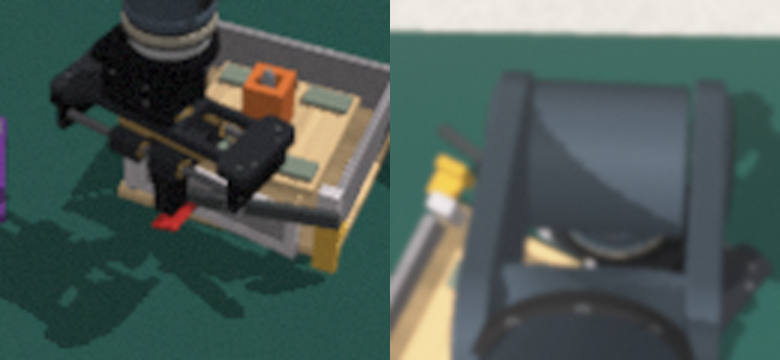

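The gate is about 10° from shut, with the nose (left crop 335,215) above striker height. I'll continue the arc.

>>> jog_arm:
  rows: "0 0.004 0.002 -0.001 0 0 -0.047;0 0.008 0.004 -0.001 0 0 -0.09;0 0.012 0.005 -0.001 0 0 -0.135;0 0.015 0.006 -0.001 0 0 -0.17;0 0.019 0.007 -0.001 0 0 -0.2;0 0.021 0.007 -0.001 0 0 -0.225;0 0.023 0.008 -0.001 0 0 -0.247;0 0.025 0.008 -0.001 0 0 -0.27;0 0.025 0.008 -0.001 0 0 -0.27"

```text
time_s: 13.53
position: [0.6322, 0.0994, 0.0604]
tcp_rot: [[-0.9, 0.437, 0.003], [0.437, 0.9, -0.001], [-0.003, 0.0, -1.0]]
force: [3.0, -4.2, -0.0]
opening: 0.001
grasp_force: 2.6
```

```bash
cat > gate.py <<'E'
from h import *
a=capture("scene");b=capture("top")
H=np.array([.5838,.06])
for nm,p in (("s",a),("t",b)):
    for r in spot_point("bar_nose",p)[:2]:
        v=np.array(r["point"][:2])-H;print(nm,round(r["conf"],2),np.round(r["point"],4),"gate",np.degrees(np.arctan2(v[1],v[0]))+3.1)
print(bot.read_state()["force"])
E
python3 gate.py;python3 arc.py 24.5 60 64 65 66 67
```

```text
s 0.76 [0.6833 0.2366 0.0866] gate 63.70221286432182
t 0.59 [0.6826 0.2361 0.0828] gate 63.80561987908369
[ 2.27834191 -3.45141169 -0.89846224]
0 0.003 0.001 0.001 0 0 0.001;0 0.005 0.002 0.001 0 0 -0.021;0 0.007 0.002 0.001 0 0 -0.044;0 0.009 0.003 0.001 0 0 -0.066;
```

>>> jog_arm:
  rows: "0 0.002 0.001 0 0 0 0;0 0.003 0.001 0 0 0 0;0 0.004 0.001 0 0 0 0;0 0.004 0.001 0 0 0 0;0 0.004 0.001 0 0 0 0"

```text
time_s: 14.15
position: [0.632, 0.0995, 0.0606]
tcp_rot: [[-0.899, 0.437, 0.006], [0.437, 0.899, -0.003], [-0.006, 0.0, -1.0]]
force: [4.4, -7.3, -0.8]
opening: -0.0
grasp_force: 4.0
```

The gate is against its stop. I'll lift while keeping the light push.

>>> jog_arm:
  rows: "0 0 0 -0.01 0 0 0;0 0 0 -0.02 0 0 0;0 0 0 -0.03 0 0 0;0 0 0 -0.035 0 0 0;0 0 0 -0.04 0 0 0;0 0 0 -0.045 0 0 0;0 0 0 -0.05 0 0 0;0 0 0 -0.05 0 0 0;0 -0.02 0 -0.06 0 0 0;0 -0.04 0 -0.1 0 0 0;0 -0.06 0 -0.16 0 0 0;0 -0.1 0 -0.22 0 0 0;0 -0.16 0 -0.26 0 0 0;0 -0.22 0 -0.3 0 0 0;0 -0.28 0 -0.3 0 0 0;0 -0.28 0 -0.3 0 0 0"

```text
time_s: 15.48
position: [0.7606, 0.0369, 0.2124]
tcp_rot: [[-0.898, 0.44, 0.009], [0.44, 0.898, -0.001], [-0.009, 0.003, -1.0]]
force: [1.1, -0.8, 0.4]
opening: 0.007
grasp_force: 0.0
```

```bash
python3 gate.py; python3 - <<'E'
from h import *
a=capture("scene");b=capture("top")
A=cv2.resize(a["pixels"][210:330,270:400,::-1],None,fx=3,fy=3,interpolation=2);B=cv2.resize(b["pixels"][150:270,220:350,::-1],None,fx=3,fy=3,interpolation=2)
cv2.imwrite("pics/c6.png",np.hstack([A,B]))
E
```

```text
s 0.91 [0.6865 0.2438 0.0563] gate 63.90530869959579
s 0.25 [0.6733 0.2216 0.0509] gate 64.12070972724615
t 0.44 [0.685  0.2426 0.0547] gate 64.10404048588158
[-0.62702978  0.24916359  0.024637  ]
```

View pics/c6.png

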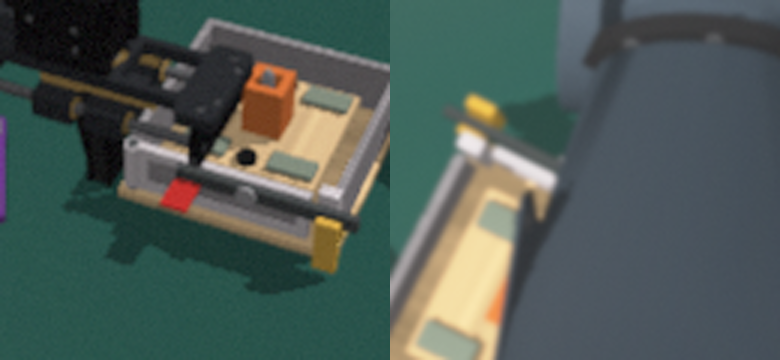

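The gate is shut. The bar is level behind the yellow striker (left crop 340,215; right crop 465,120), and the nose is at z 56 mm. The plate is seated and the arm is clear.

```bash
python3 -c "
from rig import bot
print(bot.hand_in())"
```

```text
the job is handed in; nothing more can be done
None
```

The plywood plate is seated on the collar, the gate is shut and latched behind the yellow striker, and the job was handed in about 16 s into the 64 s allowed; the bottle, the jars and the purple look-alike were not touched.

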